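Pack a snowflake ornament on a separator

ROBOT

A 6-joint arm with a two-finger parallel gripper is mounted at the origin on the work surface. World frame = base frame: x ahead of the robot, y to its left, z up, the work surface at z = 0. Lengths are in mm, angles in degrees, forces in N, time in s.
With the tool pointing down it reaches from about 350 to 775 mm from the base axis. Payload 7.3 kg.
Tool frame: the origin (TCP) lies at the very end of the fingers, on their centre line; the grasp point (between the pads) lies 19 mm behind it; z points along the fingers, y is the line along which they close (so a half turn about z gives the same grasp; the last joint's range is limited). The gripper opens to 92 mm and grips with 3 to 60 N. Pads are 19 mm wide; open, the fingers measure 130 mm over their backs; the gripper's body (75 mm by 190 mm) begins 47 mm behind the grasp point.
Start: joints at [67.151, 19.595, 87.324, -0, 73.075, -8.365], TCP at [131.295, 508.337, 226.741] pointing down, gripper open.
Joint ranges: [-145.02, 145.02], [-44.19, 115.74], [2.07, 154.8], [-57.11, 237.11], [16.16, 152.29], [-177.93, 177.93]. Speed limits (degrees/s): [147.25, 147.25, 180, 180, 180, 180].

INTERFACE

Orientations are given as a 3x3 rotation matrix whose columns are the frame's x, y, z axes.
In Python, from workcell import manip, imaging gives the robot as it stands.
- The arm moves only by the shell command python3 -m inch 'ROWS' [FORCE]. ROWS is JSON, a list of rows, each a list of 3 entries, a list of its own where there are three numbers: the shift along the world's x, y, z in mm, then the turn about the world's z in rad, then the finger opening in mm, from 0 to 91.8. A call has 1 to 10 rows; each row is the pose to reach, as a shift and turn from the pose commanded when the call began; what a row does not reach only later rows make up. A row lasts 1/12 s, in which the tool goes at most 41.7 mm and 7.16 degrees, less where a joint would pass 70% of its speed; a pose out of reach is approached as far as the arm can. A call with a gripper value outside its range is refused whole. The fingers move at their own pace and stop on an object; FORCE is the grip in N (left out, the last holds). Time passes only in rows, so rows that repeat a pose let the fingers close. It gives the time, the measured TCP pose, the force, the opening and the grip force at its end, in the units of the state.
- manip.get_obs(): the state, without advancing time (a new reading comes with each control period).
- imaging.capture(name): name is "side" or "top" or "wrist"; returns the picture (480x640x3 uint8, red, green, blue); there is no depth.
- imaging.calibration(name): a dict with "vertical_fov" (degrees; the focal length in pixels is half the picture's height over the tangent of half this angle, whatever the lens; pixels are square), "cx", "cy" (the principal point, pixels), "rvec" (rotation vector, rad) and "tvec" (3), from world to camera coordinates, as OpenCV has them; the wrist camera has in their place "hand_eye" (4x4, takes a point from camera to tool coordinates, whose origin is the TCP and whose axes are the flange's). Camera axes: x right, y down, z forward; pixel columns grow to the right and rows downward; lengths in mm; the calibration is good to about 2 mm. A picture is of the moment at which its call begins: read the wrist's pose just before it. calibration takes no time and is no camera call.
- manip.hand_in(): hands the job in; it is judged then, once.
Trained networks look in the newest picture that a camera, given by its name, has taken for a name from the list of things; names that differ only in an ending like _2 or _b are one class to them, and where a whole thing is asked for, a point or a joint stands for the part that bears it (a point fixed in the world has none). Each returns a list of dicts, best first, with "conf" (0 to 1); they miss things now and then, are a little off and sometimes report something else, mostly with a low value. They report only what shows in the picture. A call takes as long as a camera call. They do not tell look-alikes from the thing itself.
- imaging.spot_in(camera, target): "at" ([x, y, z] in mm, in world coordinates, good to about 4 mm: the middle of the surface that is visible of it).
- imaging.silhouettes(camera, target): "mask" (480x640 bool, what is visible of it).
The state is a dict: "t": time; "joint_positions": joint angles; "qd": joint speeds; "joint_efforts": joint torques, N m; "eef_pos": TCP position; "tool_rot": TCP orientation; "wrist_force": force on the tool from outside, world axes, zero at the start; "ft_torque": the same for the moment, N m; "finger_gap": finger opening in mm; "grip_force": force on a finger pad.
Only numpy, scipy, OpenCV 4.12 (cv2) and the standard library are available. Lean on these libraries where they do the work, as an engineer would, in place of code of your own. Each camera call takes 0.05 s, during which the arm holds its last target. There are 200 camera calls.

TASK

Pack the second layer of snowflake ornaments: lay the white separator panel flat and centred on the red-brown snowflake that lies in the green tray, with the panel's long side running along the tray's long side, and let go of it. Then set the pale snowflake face up in the middle of the panel and let go. Put both down gently rather than dropping them, do not shift the red-brown snowflake about, and leave the other snowflakes where they are.

Things in the scene. Friction and masses are not known exactly. Their poses are not given: they have to be found in the camera images.
- tray: green open packing tray, fixed to the bench: 200 x 240 x 30 mm outside, long side along its y axis; walls and floor 6 mm thick; origin at the centre of its underside
- board: flat grey laminated layout board, fixed to the bench, 240 x 340 x 12 mm, long side along its y axis; the separator and the loose ornaments lie on it; origin at the centre of its underside. It and the tray may swap sides
- lower_flake: wooden snowflake ornament with six arms; red-brown (cherry), lying face up on the floor of the green tray: the first layer; origin at the centre of its underside, z up through its face, arms at 0, 60, 120.. degrees from its x axis; 60 mm across from tip to tip, 10 mm thick, arms 12 mm wide with blunt square ends
- separator: white rigid hardboard separator panel, 66 mm (x) x 100 mm (y) x 6 mm thick, lying flat on the layout board; origin at the centre of its underside; z up
- pale_flake: wooden snowflake ornament with six arms; pale yellow wood with a red-brown centre, lying face up on the layout board: the next layer; origin at the centre of its underside, z up through its face, arms at 0, 60, 120.. degrees from its x axis; 60 mm across from tip to tip, 10 mm thick, arms 12 mm wide with blunt square ends
- walnut_flake: wooden snowflake ornament with six arms; very dark brown (walnut), on the layout board, not to be used; origin at the centre of its underside, z up through its face, arms at 0, 60, 120.. degrees from its x axis; 60 mm across from tip to tip, 10 mm thick, arms 12 mm wide with blunt square ends
- small_flake: small blue-painted snowflake, 40 mm tip to tip, 8 mm thick, on the layout board, not to be used; origin at the centre of its underside
There are look-alikes about, which are no part of the job. Of the things like the pale_flake, leave any that is pink; of the rest the smaller one is meant. Of the things that look like the separator, the larger one is meant.

How it is judged:
By the outcome, as a careful person would: the job done as asked, in the order asked, and still so for the second after the job is handed in, with the robot touching nothing.
It also fails if it takes over 54 s, if anything falls off the work surface, if the arm or the gripper's body presses on something with over 40 N, if the wrist force passes 120 N, or if a joint passes its speed limit or range.

## Working session

There is one attempt and no reset: what is moved stays moved. The work goes in short steps, Python scripts to look and compute and a shell command to move; the robot and the scene stay as the last step left them, time stands still between calls to the robot, and variables do not carry over. Pictures are saved under pics/ and viewed, at most 10 in all, crops included, and the job is handed in when it is done.

```bash
mkdir -p pics
cat > h.py <<'E'
import numpy as np, cv2
from workcell import manip, imaging
def cam(n):
    c=imaging.calibration(n); f=240/np.tan(np.radians(c["vertical_fov"])/2)
    K=np.array([[f,0,c["cx"]],[0,f,c["cy"]],[0,0,1]])
    if "rvec" in c:
        R,_=cv2.Rodrigues(np.array(c["rvec"],float)); t=np.array(c["tvec"],float)
    else:
        o=manip.get_obs(); H=np.array(c["hand_eye"]); T=np.eye(4); T[:3,:3]=o["tool_rot"]; T[:3,3]=o["eef_pos"]
        W=np.linalg.inv(T@H); R,t=W[:3,:3],W[:3,3]
    return K,R,t
def back(C,uv,z):
    K,R,t=C; uv=np.atleast_2d(uv).astype(float)
    d=(R.T@np.linalg.inv(K)@np.c_[uv,np.ones(len(uv))].T).T; o=-R.T@t
    return o+d*((z-o[2])/d[:,2])[:,None]
def proj(C,P):
    K,R,t=C; q=(R@np.atleast_2d(P).T).T+t; q=(K@q.T).T; return q[:,:2]/q[:,2:]
def save(n,im): cv2.imwrite(n,cv2.cvtColor(im,cv2.COLOR_RGB2BGR))
E
python3 - <<'E'
from h import *
for n in("top","side"):
    im=imaging.capture(n); save(f"pics/{n}0.png",im); C=cam(n); print(n,C[0][0,0],-C[1].T@C[2],imaging.calibration(n))
    for t in("tray","board","lower_flake","separator","pale_flake","walnut_flake","small_flake"):
        for d in imaging.spot_in(n,t): print(n,t,round(d["conf"],2),np.round(d["at"]),proj(C,d["at"]).round())
o=manip.get_obs();print(o["tool_rot"],o["t"])
E
```

```text
top 584.8888601798828 [ 260.29351252  -80.98230929 1193.55741032] {'vertical_fov': 44.620056108878686, 'cx': 313.0592728797879, 'cy': 247.7845885725137, 'rvec': array([ 2.14523953, -2.0826696 ,  0.21517278]), 'tvec': array([ -91.61473453,  493.41581072, 1116.70842969])}
top tray 0.7 [541. 223.   9.] [[170. 227.]]
top board 0.31 [ 568. -220.   19.] [[383. 219.]]
top lower_flake 0.95 [561. 205.  15.] [[179. 217.]]
top separator 0.92 [ 471. -321.   19.] [[432. 267.]]
top separator 0.85 [ 410. -480.    6.] [[510. 299.]]
top pale_flake 0.96 [ 314. -218.   14.] [[381. 343.]]
top pale_flake 0.85 [345.  67.   9.] [[239. 323.]]
top pale_flake 0.61 [ 502. -102.   23.] [[326. 248.]]
top walnut_flake 0.9 [ 569. -220.   21.] [[383. 218.]]
top small_flake 0.77 [ 596. -365.   18.] [[453. 208.]]
side 441.55002566502384 [423.7519025  720.83098552 834.82414118] {'vertical_fov': 57.05167844575865, 'cx': 315.1021302776613, 'cy': 245.0918904826291, 'rvec': array([ 0.11541484, -2.88108988,  1.2040317 ]), 'tvec': array([ 465.57229807,  114.96188419, 1079.87060879])}
side tray 0.56 [542. 231.   5.] [[272. 358.]]
side tray 0.52 [ 467. -318.   18.] [[323. 195.]]
side board 0.89 [ 537. -174.   11.] [[295. 228.]]
side board 0.27 [ 595. -361.   21.] [[282. 183.]]
side lower_flake 0.58 [556. 205.  14.] [[267. 345.]]
side lower_flake 0.21 [ 470. -312.   17.] [[322. 196.]]
side separator 0.5 [ 416. -476.    3.] [[342. 169.]]
side pale_flake 0.79 [ 308. -207.   12.] [[378. 224.]]
side pale_flake 0.68 [504. -98.  15.] [[304. 247.]]
side pale_flake 0.58 [346.  73.  11.] [[364. 304.]]
side walnut_flake 0.81 [ 568. -211.   22.] [[285. 215.]]
side small_flake 0.49 [ 593. -356.   19.] [[283. 185.]]
[[-9.68225329e-01  2.50079408e-01  3.91639436e-05]
 [ 2.50079410e-01  9.68225328e-01  6.01555989e-05]
 [-2.28758456e-05  6.80382705e-05 -9.99999997e-01]] 0.8
```

View pics/top0.png

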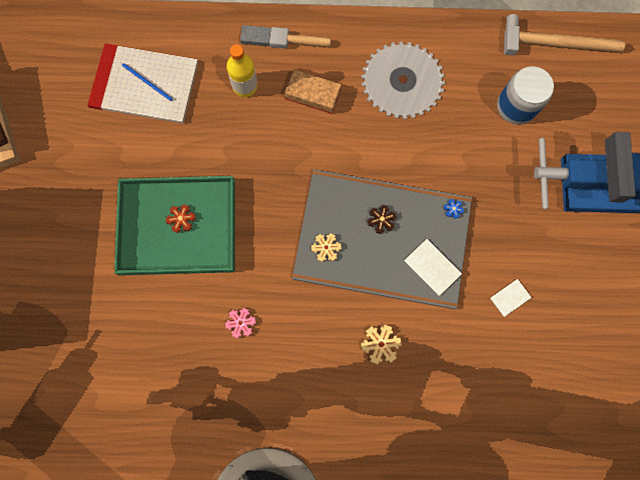

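Candidates for pale_flake: board flake (326,247), larger loose flake (381,343), and pink flake (239,323). I choose (326,247). Candidates for separator: panel on the board (432,267) and small card (510,299). I choose (432,267).

```bash
cat >> h.py <<'E'
def poly(C,mask,z):
    cs,_=cv2.findContours(mask.astype(np.uint8),cv2.RETR_EXTERNAL,cv2.CHAIN_APPROX_NONE)
    c=max(cs,key=cv2.contourArea)[:,0,:]
    return back(C,c,z)[:,:2].astype(np.float32)
def rect(P):
    (cx,cy),(w,h),_=r=cv2.minAreaRect(P); b=cv2.boxPoints(r); e=[b[1]-b[0],b[2]-b[1]]; e.sort(key=lambda v:-np.hypot(*v))
    return np.round([cx,cy,*sorted((w,h)),np.degrees(np.arctan2(e[0][1],e[0][0]))%180],1) # long-axis angle
def arms(P,R=30):
    c=np.array(cv2.minEnclosingCircle(P)[0]); d=P-c; r=np.hypot(*d.T); a=np.arctan2(d[:,1],d[:,0])
    f=np.sum(r**4*np.exp(6j*a)); return np.round([*c,r.max(),np.degrees(np.angle(f))/6],1) # arm angle mod 60
E
python3 - <<'E'
from h import *
im=imaging.capture("top"); C=cam("top")
for t,z in(("tray",30),("separator",18),("pale_flake",22),("lower_flake",16),("board",12)):
    for d in imaging.silhouettes("top",t):
        P=poly(C,d["mask"],z); print(t,round(d["conf"],2),"rect",rect(P),"arms",arms(P) if "flake" in t else "")
c=im[160:360,220:540]; save("pics/crop.png",cv2.resize(c,(800,500),interpolation=cv2.INTER_CUBIC))
c=imaging.calibration("wrist");print(c["vertical_fov"],c["cx"],c["cy"],np.round(c["hand_eye"],2))
E
```

```text
tray 0.83 rect [541.3 206.7 204.1 241.   93.3] arms 
separator 0.83 rect [ 470.4 -322.3   68.2  102.8   45.3] arms 
separator 0.76 rect [ 413.  -478.4   45.7   69.2  126.2] arms 
pale_flake 0.96 rect [ 504.3 -103.4   52.9   58.5   97. ] arms [ 504.9 -103.1   30.4  -24.1]
pale_flake 0.96 rect [346.5  64.2  53.3  60.6 101.2] arms [346.5  64.2  30.3 -17.4]
pale_flake 0.7 rect [ 311.8 -217.9   71.    76.    43.5] arms [ 310.7 -217.7   39.6  -19.9]
lower_flake 0.74 rect [557.7 198.7  54.5  63.1  43.1] arms [557.9 198.6  31.7 -18.2]
board 0.59 rect [ 531.1 -221.2  243.3  341.6   81.6] arms 
board 0.32 rect [ 570.5 -218.6   57.9   60.9   48.7] arms 
63.96704850882276 315.7660124580079 240.5330368923618 [[ 0.0000e+00 -9.7000e-01 -2.6000e-01  7.0470e+01]
 [ 1.0000e+00  0.0000e+00 -0.0000e+00 -9.0000e-02]
 [ 0.0000e+00 -2.6000e-01  9.7000e-01 -1.5877e+02]
 [ 0.0000e+00  0.0000e+00  0.0000e+00  1.0000e+00]]
```

View pics/crop.png

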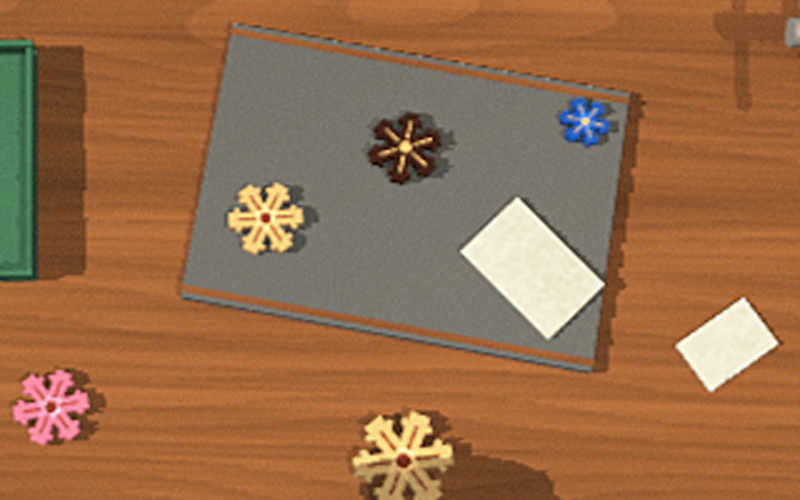

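The crop confirms it. The chosen flake, at crop (265,217), is pale with a red-brown centre, on the board, and smaller than the loose one at (403,460). The larger white panel is at (533,268).

```bash
python3 -m inch '[[[319,-358,-40],-1.25,91],[[319,-358,-40],-1.25,91],[[319,-358,-40],-1.25,91],[[319,-358,-40],-1.25,91],[[319,-358,-40],-1.25,91],[[319,-358,-40],-1.25,91],[[319,-358,-40],-1.25,91],[[319,-358,-40],-1.25,91],[[319,-358,-40],-1.25,91],[[319,-358,-40],-1.25,91]]'
```

```text
t: 1.93
eef_pos: [408.6, 196.6, 192.2]
tool_rot: [[-0.062, 0.998, 0.001], [0.998, 0.062, 0.0], [0.0, 0.001, -1.0]]
wrist_force: [0.9, 0.6, 0.0]
finger_gap: 91.2
grip_force: 0.0
```

```bash
python3 - <<'E'
from h import *
C=cam("wrist"); im=imaging.capture("wrist"); save("pics/w1.png",im)
for t,z in(("tray",30),("lower_flake",16)):
    for d in imaging.silhouettes("wrist",t):
        P=poly(C,d["mask"],z); print(t,round(d["conf"],2),"rect",rect(P),"arms",arms(P) if "flake" in t else "")
E
python3 -m inch '[[[55,-420,-50],-0.83,91],[[55,-420,-50],-0.83,91],[[55,-420,-50],-0.83,91],[[55,-420,-50],-0.83,91],[[55,-420,-50],-0.83,91],[[55,-420,-50],-0.83,91],[[55,-420,-50],-0.83,91],[[55,-420,-50],-0.83,91],[[55,-420,-50],-0.83,91],[[55,-420,-50],-0.83,91]]'
```

```text
tray 0.73 rect [539.7 223.7 203.2 213.8  93.2] arms 
lower_flake 0.91 rect [557.2 203.5  58.9  61.4  98.8] arms [556.8 204.   32.3 -19.2]
t: 2.92
eef_pos: [461.6, -212.4, 143.3]
tool_rot: [[0.688, 0.726, 0.0], [0.726, -0.688, 0.0], [0.0, 0.0, -1.0]]
wrist_force: [1.3, 0.8, 0.5]
finger_gap: 91.1
grip_force: 0.0
```

View pics/w1.png

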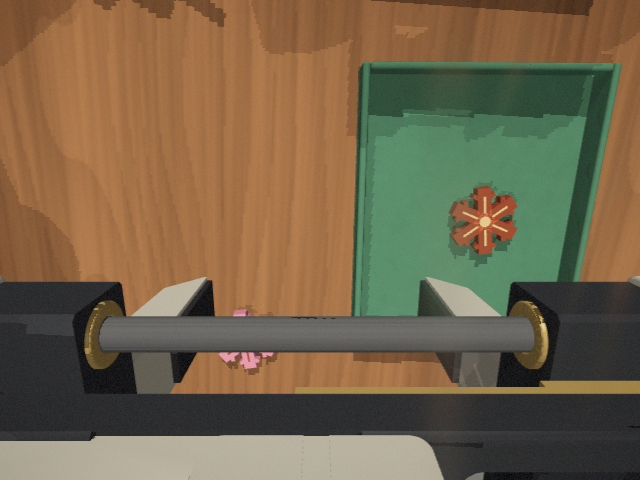

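```bash
python3 - <<'E'
from h import *
C=cam("top"); im=imaging.capture("top")
for t,z in(("lower_flake",16),("tray",30)):
  for d in imaging.silhouettes("top",t)[:1]:
    m=cv2.moments(d["mask"].astype(np.uint8)); print(t,back(C,[m["m10"]/m["m00"],m["m01"]/m["m00"]],z))
E
python3 -m inch '[[[-22,-135,0],-0.02,91],[[-22,-135,0],-0.02,91],[[-22,-135,0],-0.02,91],[[-22,-135,0],-0.02,91],[[-22,-135,0],-0.02,91],[[-22,-135,0],-0.02,91]]'
python3 - <<'E'
from h import *
C=cam("wrist"); im=imaging.capture("wrist"); save("pics/w2.png",im)
o=manip.get_obs();print(o["eef_pos"],np.degrees(np.arctan2(o["tool_rot"][1][1],o["tool_rot"][0][1])))
for d in imaging.silhouettes("wrist","separator"):
        P=poly(C,d["mask"],18); print(round(d["conf"],2),"rect",rect(P))
E
```

```text
lower_flake [[557.88346131 199.15029395  16.        ]]
tray [[539.75617831 205.69602118  30.        ]]
t: 3.57
eef_pos: [439.6, -345.0, 143.2]
tool_rot: [[0.704, 0.71, -0.0], [0.71, -0.704, 0.001], [0.001, -0.001, -1.0]]
wrist_force: [-0.5, 0.1, -0.6]
finger_gap: 91.1
grip_force: 0.0
[ 439.74082773 -344.44920486  143.22936288] -44.692887318373714
0.89 rect [ 411.2 -477.3   30.8   67.6  125.4]
0.56 rect [ 469.6 -320.6   66.6  100.    45.1]
```

View pics/w2.png

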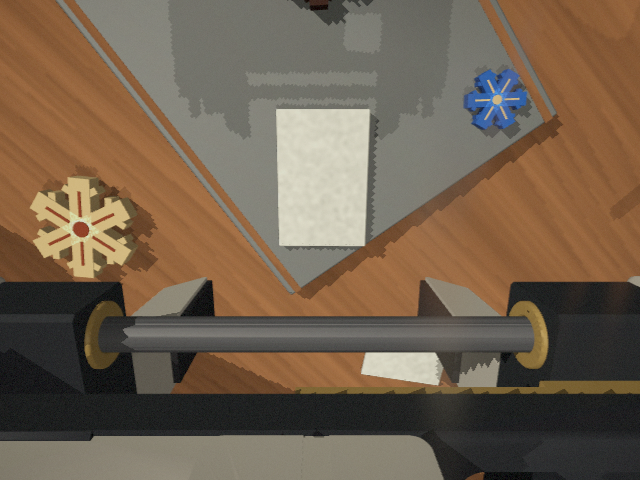

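The panel is cleanly visible at (322,178), centred at (470,-321) and 66.6 x 100 mm, which matches the given size. I'm moving over it.

```bash
python3 -m inch '[[[30,24,-20],0,91],[[30,24,-60],0,91],[[30,24,-95],0,91],[[30,24,-95],0,91],[[30,24,-95],0,91]]'
```

```text
t: 4.08
eef_pos: [468.9, -320.5, 47.5]
tool_rot: [[0.703, 0.711, -0.003], [0.711, -0.703, 0.003], [-0.0, -0.004, -1.0]]
wrist_force: [0.5, -0.2, 0.2]
finger_gap: 90.8
grip_force: 0.0
```

```bash
python3 -m inch '[[[0.5,0,-20],0,91],[[0.5,0,-28],0,91],[[0.5,0,-32],0,91],[[0.5,0,-34],0,91],[[0.5,0,-34],0,91],[[0.5,0,-34],0,91]]'
```

```text
t: 4.58
eef_pos: [470.2, -323.4, 15.3]
tool_rot: [[0.705, 0.709, 0.001], [0.709, -0.705, -0.001], [0.0, 0.002, -1.0]]
wrist_force: [-0.2, -0.5, 0.2]
finger_gap: 91.0
grip_force: 0.0
```

```bash
python3 -m inch '[[[0,0,-1],0,72],[[0,0,-1],0,60],[[0,0,-1],0,60],[[0,0,-1],0,60],[[0,0,-1],0,60],[[0,0,-1],0,60],[[0,0,-1],0,60],[[0,0,-1],0,60]]' 25
```

```text
t: 5.25
eef_pos: [469.8, -323.0, 13.4]
tool_rot: [[0.705, 0.71, 0.0], [0.71, -0.705, -0.0], [-0.0, 0.0, -1.0]]
wrist_force: [-0.4, -0.2, 2.7]
finger_gap: 65.6
grip_force: 25.0
```

```bash
python3 -m inch '[[[0,0,10],0,60],[[0,0,40],0,60],[[0,0,80],0,60],[[0,0,120],0,60],[[0,0,135],0,60],[[0,0,135],0,60]]'; python3 -m inch '[[[20,90,0],0.1,60],[[87,400,0],0.839,60],[[87,400,0],0.839,60],[[87,400,0],0.839,60],[[87,400,0],0.839,60],[[87,400,0],0.839,60],[[87,400,0],0.839,60],[[87,400,0],0.839,60],[[87,400,0],0.839,60],[[87,400,0],0.839,60]]'
```

```text
t: 5.75
eef_pos: [471.7, -324.6, 153.8]
tool_rot: [[0.705, 0.71, 0.007], [0.71, -0.705, -0.007], [0.0, 0.01, -1.0]]
wrist_force: [0.0, -1.5, 0.6]
finger_gap: 65.0
grip_force: 25.0
t: 6.58
eef_pos: [556.2, 80.0, 147.5]
tool_rot: [[-0.058, 0.998, -0.002], [0.998, 0.058, 0.0], [0.001, -0.002, -1.0]]
wrist_force: [1.0, -0.7, -0.1]
finger_gap: 65.1
grip_force: 25.0
```

```bash
python3 -m inch '[[[0,30,0],0,60],[[0,30,0],0,60],[[0,30,0],0,60],[[0,30,0],0,60],[[0,30,0],0,60]]'
python3 - <<'E'
from h import *
o=manip.get_obs();print(o["eef_pos"],np.degrees(np.arctan2(o["tool_rot"][1][1],o["tool_rot"][0][1])))
for n in("wrist","top","side"):
  C=cam(n); im=imaging.capture(n); 
  if n=="wrist": save("pics/w3.png",im)
  for t,z in(("tray",30),("lower_flake",16),("separator",148+4.5)):
    for d in imaging.silhouettes(n,t):
        P=poly(C,d["mask"],z); m=cv2.moments(d["mask"].astype(np.uint8)); print(n,t,round(d["conf"],2),"rect",rect(P),"arms",arms(P) if "flake" in t else "",back(C,[m["m10"]/m["m00"],m["m01"]/m["m00"]],z).round(1))
E
```

```text
t: 7.0
eef_pos: [556.5, 105.8, 147.9]
tool_rot: [[-0.056, 0.998, -0.001], [0.998, 0.056, -0.0], [-0.0, -0.001, -1.0]]
wrist_force: [-0.6, 0.2, -0.6]
finger_gap: 65.4
grip_force: 25.0
[556.50053603 105.83507281 147.87377251] 3.1907344039246026
wrist tray 0.98 rect [544.6 175.4 167.9 199.3   3.3] arms  [[541.1 195.6  30. ]]
wrist lower_flake 0.69 rect [557.8 203.   56.4  60.2 159.6] arms [557.9 203.2  30.4 -20.4] [[557.9 203.9  16. ]]
wrist lower_flake 0.17 rect [556.7  87.9 111.1 125.7   3.3] arms [557.   87.6  81.8 -26.2] [[557.6  72.   16. ]]
wrist separator 0.61 rect [554.6 129.3  58.   65.9   3.3] arms  [[555.2 120.8 152.5]]
top tray 0.57 rect [499.6 115.9  66.1 110.1   1.7] arms  [[536. 159.  30.]]
top separator 0.66 rect [ 395.5 -433.1   39.5   62.3  126.1] arms  [[ 395.2 -432.9  152.5]]
top separator 0.56 rect [558.9  70.4  27.8  65.8   3.1] arms  [[561.2  68.9 152.5]]
side tray 0.75 rect [544.  220.4 201.2 252.9  93.1] arms  [[541.7 237.9  30. ]]
side lower_flake 0.88 rect [558.1 208.3  57.2  64.9 100.1] arms [558.8 208.3  32.6 -19.2] [[558.3 208.2  16. ]]
side separator 0.67 rect [556.4 117.3  65.6  94.3  95. ] arms  [[556.7 120.1 152.5]]
side separator 0.48 rect [ 416.1 -262.    39.8   59.3  125.8] arms  [[ 415.9 -261.1  152.5]]
```

View pics/w3.png

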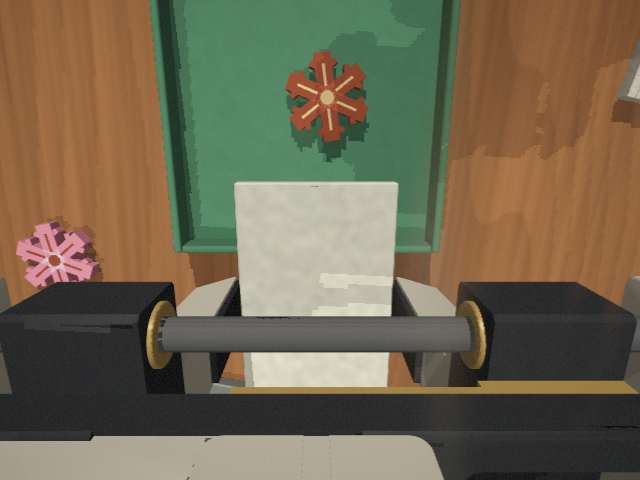

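The wrist view shows the lower flake at (327,97), which is (558,203.3). The held panel is straight, and its far edge is at row 183. Relative shift to the flake is (+2, +95).

```bash
python3 -m inch '[[[2,40,0],0,60],[[2,80,0],0,60],[[2,95,-30],0,60],[[2,95,-70],0,60],[[2,95,-100],0,60],[[2,95,-110],0,60],[[2,95,-110],0,60],[[2,95,-110],0,60]]'
```

```text
t: 8.27
eef_pos: [559.4, 202.0, 39.0]
tool_rot: [[-0.057, 0.998, 0.001], [0.998, 0.057, 0.0], [0.0, 0.001, -1.0]]
wrist_force: [-0.7, -0.4, 0.5]
finger_gap: 65.7
grip_force: 25.0
```

```bash
python3 -m inch '[[[0,0,-8],0,60],[[0,0,-14],0,60],[[0,0,-17],0,60],[[0,0,-18],0,60],[[0,0,-19],0,60],[[0,0,-19.5],0,60],[[0,0,-20],0,60],[[0,0,-20],0,60]]'
```

```text
t: 8.93
eef_pos: [558.8, 202.0, 18.4]
tool_rot: [[-0.057, 0.998, 0.0], [0.998, 0.057, -0.0], [-0.0, 0.0, -1.0]]
wrist_force: [-0.4, 0.9, -0.2]
finger_gap: 65.8
grip_force: 25.0
```

```bash
python3 -m inch '[[[0,0,-0.5],0,60],[[0,0,-0.5],0,60],[[0,0,-1],0,60],[[0,0,-1],0,60],[[0,0,-1],0,60]]'
```

```text
t: 9.35
eef_pos: [558.8, 202.1, 17.4]
tool_rot: [[-0.057, 0.998, 0.0], [0.998, 0.057, 0.0], [0.0, 0.0, -1.0]]
wrist_force: [-0.6, 0.2, 0.3]
finger_gap: 65.5
grip_force: 25.0
```

```bash
python3 -m inch '[[[0,0,-0.4],0,60],[[0,0,-0.4],0,60],[[0,0,-0.8],0,60],[[0,0,-0.8],0,60]]'
```

```text
t: 9.68
eef_pos: [558.9, 202.1, 17.3]
tool_rot: [[-0.057, 0.998, 0.001], [0.998, 0.057, 0.0], [0.0, 0.001, -1.0]]
wrist_force: [-2.5, -0.6, 8.1]
finger_gap: 65.3
grip_force: 25.0
```

There's contact at about 8 N, so I'm easing off and releasing slowly.

```bash
python3 -m inch '[[[0,0,0.4],0,65],[[0,0,0.4],0,67],[[0,0,0.4],0,69],[[0,0,0.4],0,71],[[0,0,0.4],0,74],[[0,0,0.4],0,76],[[0,0,0.4],0,78]]' 5; python3 -m inch '[[[0,0,10],0,78],[[0,0,30],0,78],[[0,0,70],0,78],[[0,0,110],0,85],[[0,0,120],0,91],[[0,0,120],0,91]]'
```

```text
t: 10.27
eef_pos: [558.7, 202.0, 16.7]
tool_rot: [[-0.057, 0.998, -0.0], [0.998, 0.057, -0.0], [-0.0, -0.0, -1.0]]
wrist_force: [-0.0, 1.1, -1.3]
finger_gap: 77.1
grip_force: 0.0
t: 10.77
eef_pos: [561.0, 202.6, 141.8]
tool_rot: [[-0.057, 0.998, 0.009], [0.998, 0.057, 0.002], [0.001, 0.009, -1.0]]
wrist_force: [0.8, -0.1, -0.7]
finger_gap: 90.1
grip_force: 0.0
```

```bash
python3 -m inch '[[[0,-70,0],0,91],[[0,-90,0],0,91],[[0,-90,0],0,91],[[0,-90,0],0,91],[[0,-90,0],0,91],[[0,-90,0],0,91]]'
python3 - <<'E'
from h import *
o=manip.get_obs();print(o["eef_pos"],np.degrees(np.arctan2(o["tool_rot"][1][1],o["tool_rot"][0][1])))
for n in("wrist","side"):
  C=cam(n); im=imaging.capture(n); save(f"pics/{n}4.png",im)
  for t,z in(("tray",30),("lower_flake",16),("separator",22)):
    for d in imaging.silhouettes(n,t):
        P=poly(C,d["mask"],z); print(n,t,round(d["conf"],2),"rect",rect(P))
E
```

```text
t: 11.27
eef_pos: [558.5, 113.0, 136.3]
tool_rot: [[-0.057, 0.998, -0.001], [0.998, 0.057, 0.0], [0.0, -0.001, -1.0]]
wrist_force: [0.0, 0.6, -0.5]
finger_gap: 90.9
grip_force: 0.0
[558.48211434 113.03996764 136.34581369] 3.294655223430222
wrist tray 0.6 rect [544.6 177.1 171.6 199.2   3.3]
wrist tray 0.37 rect [465.9 -17.2   7.4  31.2   3.4]
side lower_flake 0.6 rect [545.4 211.4 202.6 257.1  93.2]
side separator 0.75 rect [558.8 207.8  65.9 101.6  94.2]
side separator 0.58 rect [ 416.1 -452.4   45.7   74.4  123.4]
```

View pics/wrist4.png

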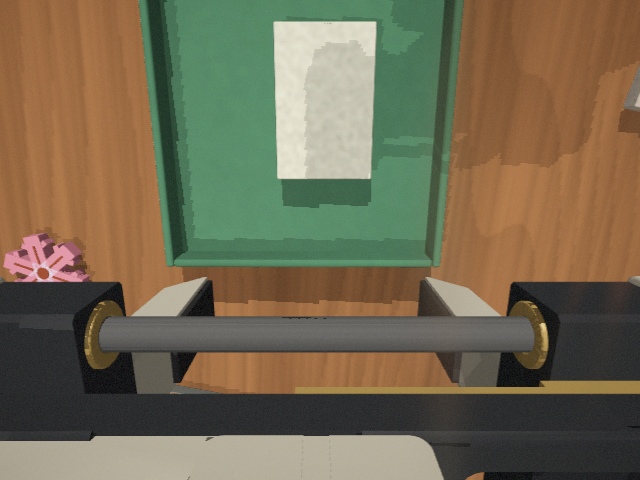

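The panel lies flat in the tray, in rows 22–179 and columns 274–376. From the side camera its centre (558.8,207.8) matches the flake's earlier (558.3,208.2). Next is the pale flake.

```bash
python3 - <<'E'
from h import *
C=cam("wrist"); print(back(C,[[274,22],[376,22],[371,179],[278,179]],22).mean(0))
E
python3 -m inch '[[[-78,-271,0],-0.478,91],[[-78,-271,0],-0.478,91],[[-78,-271,0],-0.478,91],[[-78,-271,0],-0.478,91],[[-78,-271,0],-0.478,91],[[-78,-271,0],-0.478,91],[[-78,-271,0],-0.478,91],[[-78,-271,0],-0.478,91],[[-78,-271,0],-0.478,91],[[-78,-271,0],-0.478,91]]'
python3 - <<'E'
from h import *
C=cam("wrist"); im=imaging.capture("wrist"); save("pics/w5.png",im)
o=manip.get_obs();print(o["eef_pos"],np.degrees(np.arctan2(o["tool_rot"][1][1],o["tool_rot"][0][1])))
for d in imaging.silhouettes("wrist","pale_flake"):
    P=poly(C,d["mask"],22); m=cv2.moments(d["mask"].astype(np.uint8)); print(round(d["conf"],2),rect(P),arms(P),back(C,[m["m10"]/m["m00"],m["m01"]/m["m00"]],22))
E
```

```text
[558.91688579 203.4814061   22.        ]
t: 12.5
eef_pos: [480.8, -158.5, 136.9]
tool_rot: [[0.409, 0.912, 0.0], [0.912, -0.409, 0.0], [0.0, -0.0, -1.0]]
wrist_force: [-0.3, 0.2, 0.5]
finger_gap: 91.0
grip_force: 0.0
[ 481.0130723  -157.96586867  136.84226247] -24.07584167691079
0.91 [ 341.1 -227.    19.4   48.4   31.6] [ 338.9 -223.4   24.5   25.7] [[ 342.13909099 -225.33716613   22.        ]]
0.9 [363.8  42.   28.7  41.2  53.8] [362.7  42.8  24.3  19.6] [[363.299532    45.33769051  22.        ]]
0.83 [ 503.9 -101.3   55.9   59.9  155.9] [ 503.8 -101.6   30.3  -24.1] [[ 503.92632562 -100.97840242   22.        ]]
```

View pics/w5.png

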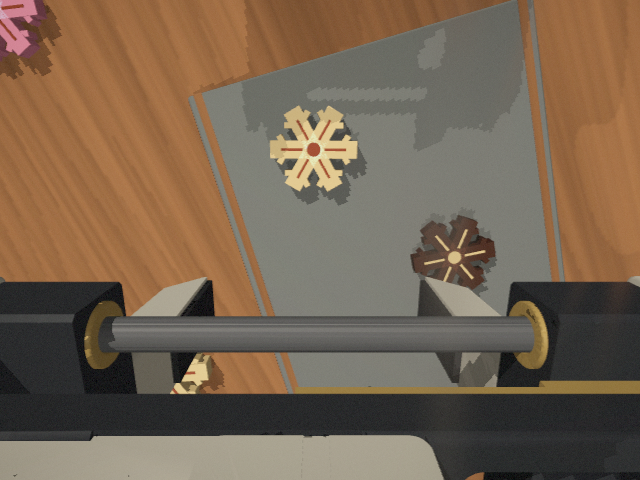

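The pale flake is at (313,149) with an arm horizontal, along the closing axis, and the walnut flake is clear at (454,257). I'm going down.

```bash
python3 -m inch '[[[12,28,0],0,91],[[23,57,-30],0,91],[[23,57,-70],0,91],[[23,57,-95],0,91],[[23,57,-110],0,91],[[23,57,-118],0,91],[[23,57,-122],0,91],[[23,57,-122],0,91],[[23,57,-122],0,91]]'
```

```text
t: 13.35
eef_pos: [504.5, -101.9, 15.7]
tool_rot: [[0.408, 0.913, 0.002], [0.913, -0.408, -0.001], [0.0, 0.002, -1.0]]
wrist_force: [0.4, -0.2, 0.4]
finger_gap: 90.9
grip_force: 0.0
```

```bash
python3 -m inch '[[[0,0,-0.5],0,72],[[0,0,-0.5],0,64],[[0,0,-0.5],0,55],[[0,0,-0.5],0,55],[[0,0,-0.5],0,55],[[0,0,-0.5],0,55],[[0,0,-0.5],0,55],[[0,0,-0.5],0,55]]' 15
```

```text
t: 14.02
eef_pos: [503.9, -102.1, 14.6]
tool_rot: [[0.409, 0.913, 0.0], [0.913, -0.409, -0.0], [-0.0, 0.001, -1.0]]
wrist_force: [-0.8, -0.2, 3.7]
finger_gap: 59.3
grip_force: 15.0
```

```bash
python3 -m inch '[[[0,0,10],0,55],[[0,0,40],0,55],[[0,0,80],0,55],[[10,30,90],0.05,55],[[55,305,90],0.478,55],[[55,305,90],0.478,55],[[55,305,90],0.478,55],[[55,305,90],0.478,55],[[55,305,90],0.478,55],[[55,305,90],0.478,55]]'; python3 -m inch '[[[0,0,0],0,55],[[0,0,0],0,55],[[0,0,0],0,55]]'
```

```text
t: 14.85
eef_pos: [554.0, 176.9, 105.0]
tool_rot: [[-0.057, 0.998, 0.0], [0.998, 0.057, 0.0], [0.0, 0.0, -1.0]]
wrist_force: [0.7, -0.1, -0.9]
finger_gap: 59.7
grip_force: 15.0
t: 15.1
eef_pos: [553.7, 174.8, 104.5]
tool_rot: [[-0.058, 0.998, -0.0], [0.998, 0.058, -0.0], [-0.0, -0.0, -1.0]]
wrist_force: [-0.1, -0.7, -0.1]
finger_gap: 59.5
grip_force: 15.0
```

Next: shift by (+5.2, +28.3), then go down to about z 34.

```bash
python3 -m inch '[[[5,28,0],0,55],[[5,28,-30],0,55],[[5,28,-55],0,55],[[5,28,-68],0,55],[[5,28,-70],0,55],[[5,28,-70],0,55],[[5,28,-70],0,55],[[5,28,-70],0,55]]'
```

```text
t: 15.77
eef_pos: [560.2, 202.3, 35.9]
tool_rot: [[-0.056, 0.998, 0.003], [0.998, 0.056, 0.0], [0.0, 0.003, -1.0]]
wrist_force: [0.3, -0.0, -0.5]
finger_gap: 59.7
grip_force: 15.0
```

```bash
python3 -m inch '[[[0,0.5,-4],0,55],[[0,0.5,-7],0,55],[[0,0.5,-8.5],0,55],[[0,0.5,-9],0,55],[[0,0.5,-9],0,55],[[0,0.5,-9],0,55]]'
```

```text
t: 16.27
eef_pos: [559.2, 203.3, 25.4]
tool_rot: [[-0.057, 0.998, 0.0], [0.998, 0.057, -0.0], [-0.0, 0.0, -1.0]]
wrist_force: [-0.1, 0.1, -0.8]
finger_gap: 59.8
grip_force: 15.0
```

```bash
python3 -m inch '[[[0,0,-0.4],0,55],[[0,0,-0.4],0,55],[[0,0,-0.8],0,55],[[0,0,-0.8],0,55],[[0,0,-0.8],0,55]]'
```

```text
t: 16.68
eef_pos: [559.2, 203.3, 24.7]
tool_rot: [[-0.057, 0.998, 0.0], [0.998, 0.057, 0.0], [0.0, 0.0, -1.0]]
wrist_force: [-0.9, -0.0, -1.1]
finger_gap: 59.8
grip_force: 15.0
```

```bash
python3 -m inch '[[[0,0,-0.4],0,55],[[0,0,-0.4],0,55],[[0,0,-0.7],0,55],[[0,0,-0.7],0,55]]'
```

```text
t: 17.02
eef_pos: [559.2, 203.3, 24.6]
tool_rot: [[-0.057, 0.998, 0.001], [0.998, 0.057, 0.0], [0.0, 0.001, -1.0]]
wrist_force: [-2.5, -0.1, 6.7]
finger_gap: 59.7
grip_force: 15.0
```

There's contact, so I'm easing off, releasing, lifting, and backing away to look.

```bash
python3 -m inch '[[[0,0,0.4],0,60],[[0,0,0.4],0,62],[[0,0,0.4],0,64],[[0,0,0.4],0,67],[[0,0,0.4],0,70],[[0,0,0.4],0,73],[[0,0,0.4],0,75]]' 5; python3 -m inch '[[[0,0,8],0,75],[[0,0,30],0,75],[[0,0,70],0,80],[[0,0,110],0,85],[[0,-40,110],0,91],[[0,-80,110],0,91],[[0,-90,110],0,91],[[0,-90,110],0,91],[[0,-90,110],0,91]]'
python3 - <<'E'
from h import *
for n in("wrist","side"):
  C=cam(n); im=imaging.capture(n); save(f"pics/{n}6.png",im)
  for t,z in(("separator",22),("pale_flake",32),("lower_flake",16),("walnut_flake",22)):
    for d in imaging.silhouettes(n,t):
        P=poly(C,d["mask"],z); print(n,t,round(d["conf"],2),"rect",rect(P),arms(P))
E
```

```text
t: 17.6
eef_pos: [559.1, 203.3, 24.1]
tool_rot: [[-0.057, 0.998, -0.0], [0.998, 0.057, -0.0], [-0.0, -0.0, -1.0]]
wrist_force: [-0.8, -0.3, 0.1]
finger_gap: 74.1
grip_force: 0.0
t: 18.35
eef_pos: [559.2, 113.0, 134.7]
tool_rot: [[-0.055, 0.998, 0.0], [0.998, 0.055, 0.001], [0.001, 0.0, -1.0]]
wrist_force: [0.3, 0.8, 0.4]
finger_gap: 90.7
grip_force: 0.0
wrist separator 0.68 rect [557.7 204.4  66.7 100.   93.5] [557.6 204.4  58.3   3.6]
wrist pale_flake 0.83 rect [558.6 203.7  57.   59.9   3.2] [558.6 203.8  30.6   2.8]
wrist pale_flake 0.8 rect [363.9  88.3  35.8  60.    1.8] [364.4  79.4  30.2 -11.8]
side separator 0.85 rect [558.3 208.9  67.6 104.2  93.3] [560.2 208.   58.5   4.3]
side separator 0.78 rect [ 417.1 -450.7   48.2   69.7  122.2] [ 417.1 -450.6   35.2  -22.2]
side pale_flake 0.79 rect [558.9 212.9  57.8  61.2  94.8] [557.9 211.7  32.9   2.4]
side pale_flake 0.65 rect [ 314.8 -185.1   73.2   86.1   99.5] [ 315.6 -184.9   43.1  -21.8]
side pale_flake 0.64 rect [349.3  89.5  51.9  55.5 159. ] [349.8  89.1  30.3 -16.6]
side walnut_flake 0.49 rect [ 545.1 -210.6   11.2   42.9   96.5] [ 547.9 -210.3   21.6  -22.2]
```

View pics/wrist6.png

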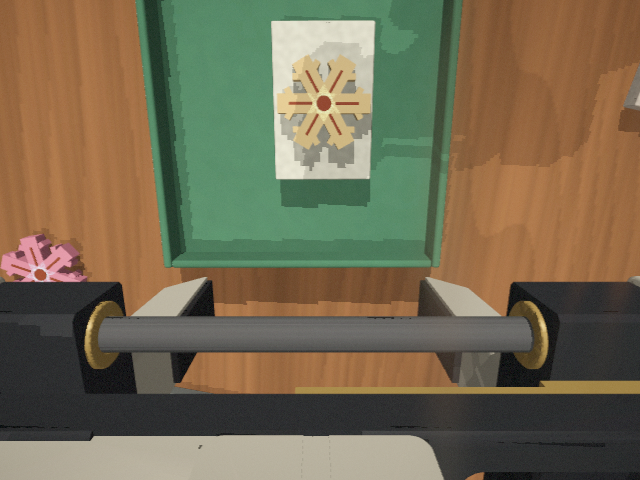

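View pics/side6.png

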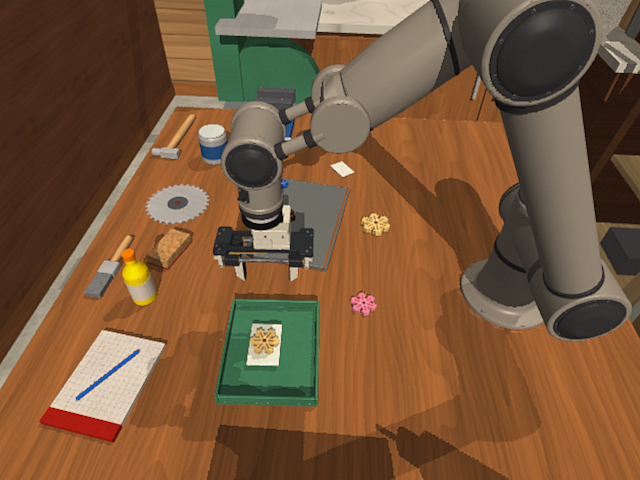

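The pale flake (wrist view, 323,103) sits face up within about 1 mm of the panel's middle. The panel is flat and aligned with the tray, and the gripper is clear.

```bash
python3 -c "from workcell import manip; print(manip.hand_in())"
```

```text
the job is handed in; nothing more can be done
None
```

The separator panel lies flat and centred on the red-brown snowflake, aligned with the tray, with the pale snowflake released face up in its middle; the job was handed in at about 18.5 s of the 54 s allowed.

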